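Square up the clipped setting block

ROBOT

A 6-joint arm with a two-finger parallel gripper is mounted at the origin on the work surface. World frame = base frame: x ahead of the robot, y to its left, z up, the work surface at z = 0. Lengths are in m, angles in rad, forces in N, time in s.
With the tool pointing down it reaches from about 0.3 to 1 m from the base axis. Payload 5.1 kg.
Tool frame: the origin (TCP) lies at the very end of the fingers, on their centre line; the grasp point (between the pads) lies 19 mm behind it; z points along the fingers, y is the line along which they close (so a half turn about z gives the same grasp; the last joint's range is limited). The gripper opens to 95 mm and grips with 3 to 60 N. Pads are 20 mm wide; open, the fingers measure 119 mm over their backs; the gripper's body (75 mm by 180 mm) begins 59 mm behind the grasp point.
Start: joints at [1.228, 0.124, 1.65, -0, 1.367, -0.083], TCP at [0.167, 0.628, 0.215] pointing down, gripper open.
Joint ranges: [-2.61, 2.61], [-1.02, 2.33], [0.03, 2.71], [-1.35, 4.49], [0.32, 2.68], [-2.91, 2.91]. Speed limits (rad/s): [2.57, 2.57, 3.14, 3.14, 3.14, 3.14].

INTERFACE

Orientations are given as a 3x3 rotation matrix whose columns are the frame's x, y, z axes.
In Python, from plant import ctrl gives the robot as it stands.
- The arm moves only by the tool move_arm, never from a script. Its argument "rows" is a list of rows, each a list of 7 numbers: the shift along the tool's x, y, z in units of 0.2 m (1.0 is 0.2 m), then the turn, a rotation vector about the tool's x, y, z in units of pi/2 rad (1.0 is pi/2 rad), then the gripper command: -1 is fully open, 1 is shut, values between are in proportion. In form: [[dx, dy, dz, rx, ry, rz, grip], ...]. A call has exactly 8 rows; each row shifts and turns the commanded pose from where the row before left it, along the tool's axes as they then stand; what a row does not reach is not made up. A row lasts 1/12 s, in which the tool goes at most 41.7 mm and 7.16 degrees, less where a joint would pass 70% of its speed; a pose out of reach is approached as far as the arm can. A call with a number of a shift or a turn outside -1 to 1 is refused whole. A call with a gripper value outside its range is refused whole. The fingers move at their own pace and stop on an object; "squeeze" is the grip in N (left out, the last holds). Time passes only in rows, so rows that do not move let the fingers close, or fill a call up. It gives the time, the measured TCP pose, the force, the opening and the grip force at its end, in the units of the state.
- ctrl.get_obs(): the state, without advancing time (a new reading comes with each control period).
- ctrl.snapshot(name): name is "scene" or "top"; returns the picture (384x512x3 uint8, red, green, blue); there is no depth.
- ctrl.camera_params(name): a dict with "intrinsics" (3x3 intrinsics, pixels), "R" (3x3) and "t" (3): a world point X has camera coordinates R X + t. Camera axes: x right, y down, z forward; pixel columns grow to the right and rows downward; lengths in m; the calibration is good to about 2 mm. A picture is of the moment at which its call begins. camera_params takes no time and is no camera call.
- ctrl.sign_off(): hands the job in; it is judged then, once.
The state is a dict: "time": time; "joint_positions": joint angles; "joint_vel": joint speeds; "effort": joint torques, N m; "ee_pos": TCP position; "tcp_rot": TCP orientation; "force": force on the tool from outside, world axes, zero at the start; "ft_torque": the same for the moment, N m; "width": finger opening in m; "grip_force": force on a finger pad.
Only numpy, scipy, OpenCV 4.12 (cv2) and the standard library are available. Lean on these libraries where they do the work, as an engineer would, in place of code of your own. Each camera call takes 0.05 s, during which the arm holds its last target. There are 200 camera calls.

TASK

The cork-faced setting block on the little bench has been freshly glued and its blued spring clip is pulling it out of square with the fence. With the mallet, knock the brass peg on the bench down flush with the board so that it is out of the way, and stand or lay the mallet back on the desk; then take the wooden square by its brace, lay it flat on the board and press it into the corner until one leg touches the fence all along and the other has pushed the block square. Finish still gripping the square and pressing it there against both faces, with everything else on the desk left alone and nothing but the mallet used on the peg.

Things in the scene. Friction and masses are not known exactly. Their poses are not given: they have to be found in the camera images.
- corner (a point): Inside corner of the setting bench at its board's top surface, 18 mm above the desk, where the fence face (plane x = 0) meets the plane y = 0 to which the block's face must come. x points into the fence, y into the block, z up. The bench is fixed; its mahogany board is 18 mm thick and reaches from here 225 mm to -x, 30 to +x, 205 to -y, 95 to +y.
- fence: Wooden fence rail on the bench's board, 25 mm thick (x 0 to 25), 36 mm high, running along y over the whole board, a thin brass line near the top of its face. Origin and axes as corner; its flat working face is the plane x = 0.
- block (a joint): Setting block on the board, 149 x 60 x 35 mm, cork strips on top. It turns on an upright dowel 30 mm from the fence, 30 mm behind its face. Rad: 0 = face square to the fence, at y = 0 of corner; positive = free end leans into the corner (12 mm at 0.1). The clip leans it in 0.095 to 0.15 at the start and drives it back when let go; about 3 N at the free end brings it square.
- block_end (a point): Upright edge at the free end of the block's face, half-way up (18 mm above the board), 155 mm from the fence when square. Moves with the block.
- peg (a joint): Brass bench peg, 14 mm across, standing up out of the bench's board. Value in m: how far it is driven down; 0 = 22 mm stand proud, 0.022 (its stop) = flush. A side spring grips it: about 10 N moves it and it stays where it is left. Starts at 0 to 0.006.
- peg_top (a point): Centre of the peg's flat top; goes down with the peg. It lies 45 mm to -x and 100 mm to -y of corner, where the square's brace must lie, and is 18 mm above the desk when flush.
- mallet_grip (a point): Mallet, at the gripping place on its pale handle (14 mm wide, 16 high), 45 mm from the head's axis. It stands on its striking face on the desk: dark round head 36 mm across, 64 mm high, brass-banded; the handle is level, along -x of these axes, its end 139 mm from the head's axis. The striking face's centre is 45 mm to +x and 32 mm below this point. z up. About 0.16 kg.
- square_grip (a point): Wooden square lying flat, at the middle of its brown diagonal brace (14 mm wide, 14 high, 4 to 18 mm above the underside), 11 mm above the underside. The brace runs along (1,-1,0) of these axes, so fingers close along (1,1,0), with 71 mm free from this point to the legs' inner corner. About 0.14 kg.
- square_corner (a point): Outer corner of the square at its underside, 72.5 mm to +x and +y of square_grip, same axes. Pale legs run from it along -x and -y, each 165 mm long, 22 wide, 18 thick. The -y leg's outer face (+x) goes on the fence, the -x leg's outer face (+y) on the block. Home, this point is at corner with its axes alike.
- tube_mid (a point): Bystander: tall glass specimen tube with a cork and a flanged foot 48 mm across, 168 mm high; point on its axis 75 mm up.
- tin_mid (a point): Bystander: small tin canister, dented at the rim, 57 mm across, 60 mm high; point at its centre, 30 mm up.
- stage_mid (a point): Bystander: carved boxwood pinning stage, three steps 12, 22 and 32 mm high, 45 x 78 mm; point over its centre 16 mm up.
- magnifier_mid (a point): Bystander: magnifier lying flat, round brass-rimmed lens 72 mm across to +x and tortoiseshell handle to -x, 177 mm long, 17 mm high; point near its middle, 8 mm up.
Things that resemble listed ones, but are neither listed nor needed, are in the scene too. What is shaped like the part that bears square_grip but turquoise is not meant.

How it is judged:
By the outcome, as a careful person would: the job done as asked, in the order asked, and still so for the second after the job is handed in, while the arm keeps its last pose, push and grip.
It also fails if it takes over 64 s, if anything falls off the work surface, if the arm or the gripper's body presses on something with over 40 N, if the wrist force passes 120 N, or if a joint passes its speed limit or range.

## Working session

There is one attempt and no reset: what is moved stays moved. The work goes in short steps, Python scripts to look and compute and a tool call to move; the robot and the scene stay as the last step left them, time stands still between calls to the robot, and variables do not carry over. Pictures are saved under pics/ and viewed, at most 10 in all, crops included, and the job is handed in when it is done.

Besides the shell and the picture viewer there is one more tool, called after ">>>" as name(argument=value, ...) on one line, values as JSON. move_arm: Moves the arm, as the interface text tells. Shifts and turns lie within -1 to 1; 1 stands for 0.2 m of shift or pi/2 rad of turn. Its arguments: {"type":"object","properties":{"rows":{"type":"array"},"squeeze":{"type":"number"}},"required":["rows"]}

```bash
mkdir -p pics
python3 - <<'E'
from plant import ctrl
import cv2, numpy as np
for n in("scene","top"):
    im=ctrl.snapshot(n); cv2.imwrite(f"pics/{n}0.png",im[:,:,::-1]); 
    c=ctrl.camera_params(n); print(n,c["intrinsics"].tolist(),c["R"].round(4).tolist(),c["t"].round(4).tolist(), (-c["R"].T@c["t"]).round(3))
a=[cv2.imread(f"pics/{n}0.png") for n in("scene","top")]
o=ctrl.get_obs();print(o["time"],o["ee_pos"],o["tcp_rot"].round(3).tolist() if hasattr(o["tcp_rot"],"round") else o["tcp_rot"],o["width"])
for n,i in zip("st",a): cv2.imwrite(f"pics/{n}0big.png",cv2.resize(i,(800,600),interpolation=cv2.INTER_CUBIC))
E
```

```text
scene [[465.66680878287576, 0.0, 252.34361138730324], [0.0, 465.66680878287576, 187.7080430279316], [0.0, 0.0, 1.0]] [[-0.663, 0.7485, 0.0068], [0.6216, 0.5556, -0.5522], [-0.4171, -0.3619, -0.8337]] [0.3514, -0.2355, 1.8198] [1.138 0.526 1.385]
top [[424.4268660067064, 0.0, 249.81597501177347], [0.0, 424.4268660067064, 194.95696636701078], [0.0, 0.0, 1.0]] [[-0.0271, -0.999, -0.0346], [-0.9815, 0.0332, -0.1886], [0.1896, 0.0289, -0.9814]] [0.0143, 0.5303, 1.1199] [ 0.309 -0.036  1.2  ]
0.1 [0.16682051 0.62761277 0.2135141 ] [[-0.966, 0.257, -0.001], [0.257, 0.966, -0.002], [0.0, -0.002, -1.0]] 0.09504015589208972
```

View pics/t0big.png

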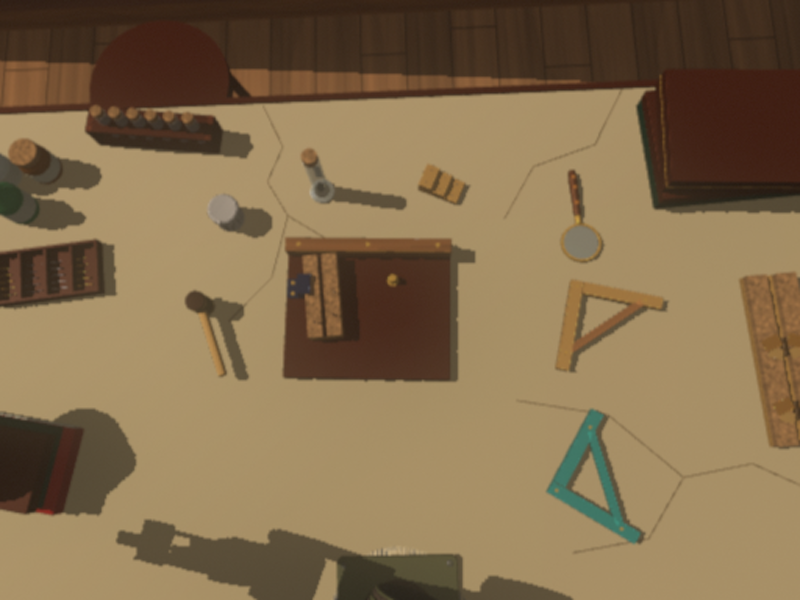

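View pics/s0big.png

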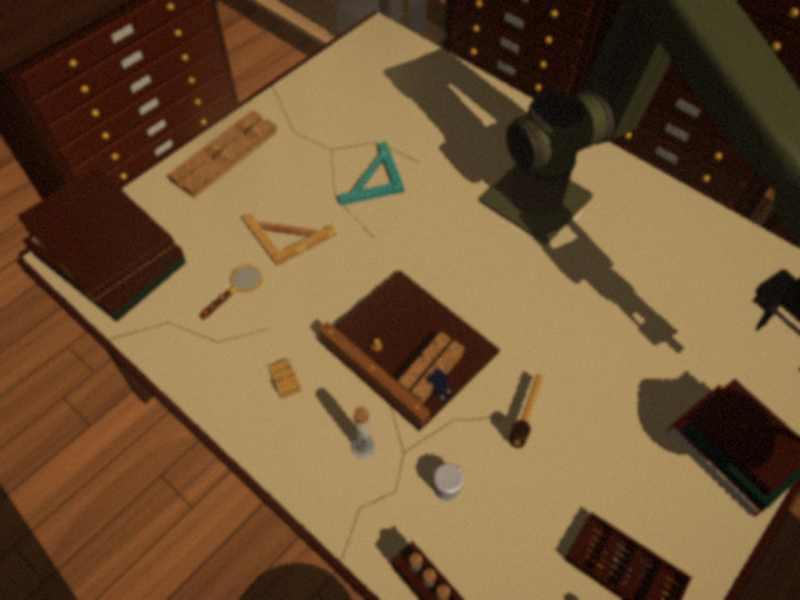

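The top view (800×600) shows the bench with its fence at (370,245), the block at (323,295), the peg at (393,281), the mallet head at (200,300) with its handle end at (222,375), the tube at (318,185), the tin at (224,211), the stage at (443,184) and the magnifier at (580,235).

Things that could be taken for the square:
- Wooden square, corner at (577,285): matches the description, so this is my choice.
- Turquoise square at (595,480): excluded by the task.
- Cork board at (775,360): not a square.

The only mallet-like thing is at (205,320), and the only peg is at (393,281).

```bash
cat > h.py <<'E'
import numpy as np, cv2
from plant import ctrl
def cam(n):
    c=ctrl.camera_params(n); return c["intrinsics"],c["R"],c["t"]
def ray(n,uv,z):
    K,R,t=cam(n); uv=np.atleast_2d(uv).astype(float)
    d=(R.T@np.linalg.inv(K)@np.c_[uv,np.ones(len(uv))].T).T; o=-R.T@t
    return o+d*((z-o[2])/d[:,2])[:,None]
def proj(n,X):
    K,R,t=cam(n); p=K@(R@np.atleast_2d(X).T+t[:,None]); return (p[:2]/p[2]).T
E
python3 - <<'E'
import cv2, numpy as np
t=cv2.imread("pics/top0.png")
s=cv2.imread("pics/scene0.png")
def cr(i,x,y,w,h,W,H): return cv2.resize(i[y:y+h,x:x+w],(W,H),interpolation=cv2.INTER_CUBIC)
a=cr(t,110,140,190,110,800,463) 
cv2.imwrite("pics/c1.png",cr(t,110,145,190,110,800,464))
b=np.hstack([cr(t,345,170,90,75,400,333),cr(s,150,130,75,62,400,333)])
cv2.imwrite("pics/c2.png",b)
h=cv2.cvtColor(t,cv2.COLOR_BGR2HSV)
for n,(u,v) in dict(leg=(365,205),leg2=(395,189),brace=(390,208),desk=(410,220),board=(230,230),fence=(240,157),shadow=(360,237),head=(128,192),handle=(135,220),block=(206,190),tq=(365,300)).items(): print(n,h[v,u])
E
```

```text
leg [ 17 152 158]
leg2 [ 17 152 158]
brace [ 13 151 137]
desk [ 19  99 167]
board [ 10 144  78]
fence [ 13 157 127]
shadow [ 19 106 139]
head [ 15 116  77]
handle [ 17 142 176]
block [ 14 129  67]
tq [ 81 117 118]
```

View pics/c1.png

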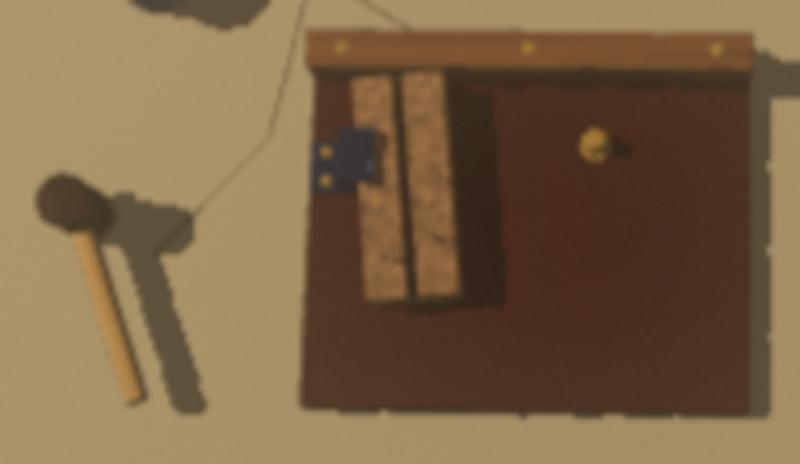

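View pics/c2.png

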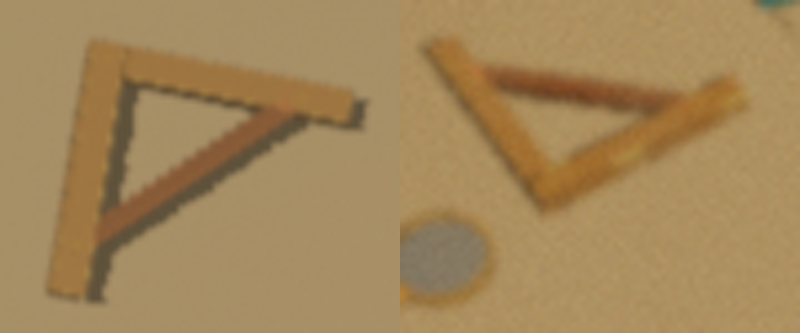

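The close crops confirm the choice: a pale-legged square with a brown brace, its corner at about (365,179) in native top pixels. The peg is near (251,179). Next I refine the edges to sub-pixel by line fitting.

```bash
cat >> h.py <<'E'
def edge(g,p,q,r=3,n=40):
    "subpixel straight edge near p-q: strongest gradient on normals, robust line"
    p,q=np.array(p,float),np.array(q,float); d=(q-p)/np.linalg.norm(q-p); m=np.array([-d[1],d[0]])
    s=np.arange(-r,r+.01,.1); P=p+np.linspace(.08,.92,n)[:,None]*(q-p)
    G=P[:,None]+s[None,:,None]*m
    v=cv2.remap(g,G[...,0].astype(np.float32),G[...,1].astype(np.float32),cv2.INTER_LINEAR)
    gr=np.abs(np.gradient(cv2.GaussianBlur(v,(9,1),2),axis=1)); k=gr.argmax(1)
    w=np.array([ (lambda a:(gr[i,a]*s[a]).sum()/gr[i,a].sum())(np.arange(max(0,j-8),min(len(s),j+9))) for i,j in enumerate(k)])
    E=P+w[:,None]*m
    l=cv2.fitLine(E.astype(np.float32),cv2.DIST_HUBER,0,.01,.01).ravel()
    return l[2:],l[:2],np.median(np.abs((E-l[2:])@np.array([-l[1],l[0]])))
def meet(a,b):
    k=np.linalg.solve(np.c_[a[1],-b[1]],b[0]-a[0]); return a[0]+k[0]*a[1]
E
cat > m.py <<'E'
from h import *
t=cv2.imread("pics/top0.png"); g=t[:,:,2].astype(np.float32); b=t[:,:,0].astype(np.float32)
c1=lambda x,y:(110+(x+.5)/4.2105-.5,145+(y+.5)/4.218-.5); c2=lambda x,y:(345+(x+.5)/4.444-.5,170+(y+.5)/4.44-.5)
deg=lambda v:np.degrees(np.arctan2(v[1],v[0]))
L=edge(g,c1(308,330),c1(302,405)); N=edge(g,c1(305,408),c1(745,412)); Rr=edge(g,c1(750,110),c1(750,405)); F=edge(g,c1(320,69),c1(740,68))
print("resid",[round(float(e[2]),2) for e in(L,N,Rr,F)])
nl,nr=ray("top",[meet(L,N),meet(N,Rr)],.018); fl,fr=ray("top",[meet(F,L),meet(F,Rr)],.054)
print("board nearL,nearR",nl,nr,"width(.300)",np.linalg.norm(nl-nr),"yaw near",deg(nl-nr)-90)
F2=ray("top",[F[0]-F[1]*40,F[0]+F[1]*40],.054); d=F2[0]-F2[1]; print("fence yaw",deg(d)-90)
for e,nm in((L,"L"),(Rr,"R")):
    X=ray("top",[e[0]-e[1]*20,e[0]+e[1]*20],.018); d=X[1]-X[0]; d*=np.sign(d[0]); print(nm,"yaw",deg(d))
y=np.radians(deg(F2[0]-F2[1])-90); ex=np.array([np.cos(y),np.sin(y)]); ey=np.array([-ex[1],ex[0]])
fx=F2[0,:2]@ex; print("fence face x",fx,"from near edge",(nl[:2]@ex+nr[:2]@ex)/2+.225,"  y0: from L",nl[:2]@ey-.095,"from R",nr[:2]@ey+.205)
x0=fx; y0=(nl[:2]@ey-.095+nr[:2]@ey+.205)/2; C=x0*ex+y0*ey; print("CORNER",C,"peg",C-.045*ex-.1*ey, "peg px top z.036", proj("top",[*(C-.045*ex-.1*ey),.036]), "crop", [(p-o)*4.21 for p,o in zip(proj("top",[*(C-.045*ex-.1*ey),.036])[0],(110,145))])
B=edge(g,c1(445,80),c1(460,290)); X=ray("top",[B[0]-B[1]*20,B[0]+B[1]*20],.018+.035); d=X[1]-X[0]; d*=np.sign(d[0]); print("block yaw rel",deg(d)-np.degrees(y),B[2])
# square top face z=.018
A=edge(b,c2(90,45),c2(50,290)); D=edge(b,c2(95,40),c2(355,92)); E1=edge(b,c2(50,296),c2(85,299),2,15); E2=edge(b,c2(356,95),c2(350,122),2,15)
sc,sa,sb=ray("top",[meet(A,D),meet(A,E1),meet(D,E2)],.018)
print("square corner",sc,"lens(.165)",np.linalg.norm(sa-sc),np.linalg.norm(sb-sc),"yaw x",deg(sc-sa),"yaw y",deg(sc-sb)-90,[round(float(e[2]),2) for e in(A,D,E1,E2)])
ys=np.radians((deg(sc-sa)+deg(sc-sb)-90)/2); sx=np.array([np.cos(ys),np.sin(ys)]); sy=np.array([-sx[1],sx[0]]); print("square_grip",sc[:2]-.0725*(sx+sy),"yaw",np.degrees(ys), "px",proj("top",[*(sc[:2]-.0725*(sx+sy)),.018]))
# mallet
h=cv2.cvtColor(t,cv2.COLOR_BGR2HSV); roi=np.zeros(h.shape[:2],np.uint8); roi[180:250,112:150]=1
mh=((h[...,2]>150)&(h[...,1]>118)&(roi>0)).astype(np.uint8); mh=max(cv2.findContours(mh,0,1)[0],key=cv2.contourArea).reshape(-1,2)
l=cv2.fitLine(mh.astype(np.float32),2,0,.01,.01).ravel(); s=(mh-l[2:])@l[:2]; P=[l[2:]+l[:2]*s.min(),l[2:]+l[:2]*s.max()]; X=ray("top",P,.04); print("handle px",P,X,"visible len(.121)",np.linalg.norm(X[0]-X[1]))
a,e=sorted(X.tolist(),key=lambda r:-r[0]); d=np.array(a)-e; ym=deg(d); u=d[:2]/np.linalg.norm(d[:2]); print("mallet yaw",ym,"grip",np.array(e[:2])+.094*u,"axis",np.array(e[:2])+.139*u)
hc=np.array(c1(67,202)); print("head top centre at z.064",ray("top",hc,.064))
E
python3 m.py
```

```text
resid [0.13, 0.18, 0.01, 0.05]
board nearL,nearR [0.40944916 0.19750321 0.018     ] [ 0.39571106 -0.10190855  0.018     ] width(.300) 0.29972676969464246 yaw near -2.6270957997335387
fence yaw -2.3186246367892522
L yaw -3.967722592720015
R yaw -2.5012921319537695
fence face x 0.6272947738429191 from near edge 0.6253168005051698   y0: from L 0.11890642928833722 from R 0.11918400347915403
CORNER [0.63159737 0.09356955] peg [ 0.58258855 -0.00452804] peg px top z.036 [[250.43545697 177.74087783]] crop [np.float64(591.2332738345237), np.float64(137.83909567917814)]
block yaw rel 6.164180141539403 0.13684888868368197
square corner [ 0.57413572 -0.3264669   0.018     ] lens(.165) 0.16703445880300127 0.1693050263016194 yaw x -13.677587235898992 yaw y -13.590260117593957 [0.15, 0.13, 0.12, 0.46]
square_grip [ 0.48658913 -0.37983444] yaw -13.633923676746473 px [[386.05433682 208.11958967]]
handle px [array([128.37585973, 200.56081103]), array([140.67879227, 239.1025327 ])] [[0.52804373 0.33954401 0.04      ]
 [0.41894004 0.30235934 0.04      ]] visible len(.121) 0.11526628439622871
mallet yaw 18.820112457356586 grip [0.50791443 0.33268355] axis [0.55050855 0.34720046]
head top centre at z.064 [[0.54635423 0.34032268 0.064     ]]
```

Run:
```python
from h import *
from scipy.optimize import least_squares
s=cv2.imread("pics/scene0.png"); t=cv2.imread("pics/top0.png")
def tri(pt,ps):
    f=lambda X:np.r_[(proj("top",X)-pt).ravel(),(proj("scene",X)-ps).ravel()]
    r=least_squares(f,[.55,.2,.03]); return r.x.round(4),abs(r.fun).max().round(2)
hs=cv2.cvtColor(s,cv2.COLOR_BGR2HSV); ht=cv2.cvtColor(t,cv2.COLOR_BGR2HSV)
def blob(h,cond,x,y,w,hh):
    m=np.zeros(h.shape[:2],np.uint8); m[y:y+hh,x:x+w]=cond(h[y:y+hh,x:x+w].astype(int))
    c=max(cv2.findContours(m,0,1)[0],key=cv2.contourArea); M=cv2.moments(c); return np.array([M["m10"]/M["m00"],M["m01"]/M["m00"]]),cv2.minAreaRect(c),c
hd=lambda q:(q[...,2]<92)&(q[...,1]>112)
a=blob(ht,hd,112,180,26,26); b=blob(hs,hd,315,255,35,40); print("head",a[:2],b[:2],tri(a[0],b[0]))
pg=lambda q:(q[...,0]>15)&(q[...,2]>110)
p1=blob(ht,pg,243,170,20,20); p2=blob(hs,pg,232,210,20,20); print("peg",p1[0],p2[0],tri(p1[0],p2[0]))
C=np.array([.6316,.0936,.018])
for n,X in dict(corner=C,pegtop=[.5826,-.0045,.036],sqc=[.5741,-.3265,.018],sqg=[.4866,-.3798,.018],head64=[.55,.346,.064],head32=[.55,.346,.032],hend=[.419,.3024,.04]).items(): print(n,proj("scene",X)[0].round(1),proj("top",X)[0].round(1))
w,h=160,120
cr=lambda x,y:cv2.resize(s[y:y+75,x:x+100],(400,300),interpolation=cv2.INTER_CUBIC)
cv2.imwrite("pics/c3.png",np.hstack([cr(270,215),cr(190,170)]))
```

```text
head (array([125.26506024, 191.2248996 ]), ((124.39653015136719, 191.75863647460938), (8.727680206298828, 8.541985511779785), 21.801406860351562)) (array([327.47670807, 272.62318841]), ((330.1200256347656, 270.6600341796875), (26.40000343322754, 23.40000343322754), 53.130104064941406)) (array([0.5531, 0.335 , 0.0667]), np.float64(2.64))
peg [250.15972222 178.46527778] [241.28888889 220.2       ] (array([ 0.5821, -0.0035,  0.029 ]), np.float64(0.02))
corner [253.2 249.2] [216.2 163.8]
pegtop [240.9 219.1] [250.4 177.7]
sqc [176.7 168.4] [364.3 178.2]
sqg [184.  146.5] [386.  208.1]
head64 [333.5 274.6] [123.5 191.3]
head32 [332.  278.7] [127.2 193.5]
hend [345.4 240.7] [140.7 239.1]
```

View pics/c3.png

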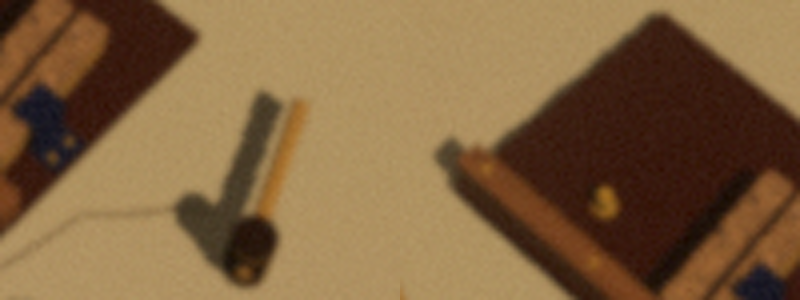

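The c3 crop shows the mallet head's top disc at about scene pixel (334,274), and the peg triangulates to within 1 mm of where the bench edges put it. I'll grip the mallet by its round head, so the push goes straight down the head's axis. A small planner turns each target pose into tool-axis rows.

```bash
cat > pl.py <<'E'
import sys; from h import *
def plan(x,y,z,a,n):
    o=ctrl.get_obs(); p=np.array(o["ee_pos"]); R=np.array(o["tcp_rot"])
    a0=np.degrees(np.arctan2(R[1,1],R[0,1])); da=(a-a0+90)%180-90; dp=(np.array([x,y,z])-p)/n
    print("t",round(o["time"],2),"pos",p.round(4),"yang",round(a0,2),"F",np.round(o["force"],1),"w",round(o["width"],4),"max mm/row",round(1000*np.linalg.norm(dp),1),"deg/row",round(abs(da)/n,2))
    for i in range(n):
        q=np.radians(a0+da*i/n); Y=np.array([np.cos(q),np.sin(q),0]); X=np.array([-Y[1],Y[0],0])
        print([round(float(v),3) for v in (dp@X/.2,dp@Y/.2,-dp[2]/.2,0,0,-np.radians(da/n)/(np.pi/2))])
if __name__=="__main__": v=list(map(float,sys.argv[1:])); plan(*v[:4],int(v[4]))
E
python3 pl.py .549 .345 .21 108.8 14
```

```text
t 0.1 pos [0.1668 0.6276 0.2135] yang 75.11 F [0.2 0.8 0.3] w 0.095 max mm/row 34.0 deg/row 2.41
[-0.158, -0.062, 0.001, 0.0, 0.0, -0.027]
[-0.155, -0.069, 0.001, 0.0, 0.0, -0.027]
[-0.152, -0.076, 0.001, 0.0, 0.0, -0.027]
[-0.149, -0.082, 0.001, 0.0, 0.0, -0.027]
[-0.145, -0.088, 0.001, 0.0, 0.0, -0.027]
[-0.141, -0.094, 0.001, 0.0, 0.0, -0.027]
[-0.137, -0.1, 0.001, 0.0, 0.0, -0.027]
[-0.133, -0.106, 0.001, 0.0, 0.0, -0.027]
[-0.128, -0.111, 0.001, 0.0, 0.0, -0.027]
[-0.124, -0.116, 0.001, 0.0, 0.0, -0.027]
[-0.119, -0.121, 0.001, 0.0, 0.0, -0.027]
[-0.113, -0.126, 0.001, 0.0, 0.0, -0.027]
[-0.108, -0.131, 0.001, 0.0, 0.0, -0.027]
[-0.102, -0.135, 0.001, 0.0, 0.0, -0.027]
```

>>> move_arm(rows=[[-0.158,-0.062,0,0,0,-0.027,-1],[-0.155,-0.069,0,0,0,-0.027,-1],[-0.152,-0.076,0,0,0,-0.027,-1],[-0.149,-0.082,0,0,0,-0.027,-1],[-0.145,-0.088,0,0,0,-0.027,-1],[-0.141,-0.094,0,0,0,-0.027,-1],[-0.137,-0.1,0,0,0,-0.027,-1],[-0.133,-0.106,0,0,0,-0.027,-1]])

```text
time: 0.77
ee_pos: [0.3864, 0.4655, 0.2141]
tcp_rot: [[-0.997, -0.082, -0.001], [-0.082, 0.997, -0.001], [0.001, -0.0, -1.0]]
force: [0.1, 0.4, 1.1]
width: 0.0952
grip_force: 0.0
```

>>> move_arm(rows=[[-0.128,-0.111,0,0,0,-0.027,-1],[-0.124,-0.116,0,0,0,-0.027,-1],[-0.119,-0.121,0,0,0,-0.027,-1],[-0.113,-0.126,0,0,0,-0.027,-1],[-0.108,-0.131,0,0,0,-0.027,-1],[-0.102,-0.135,0,0,0,-0.027,-1],[0,0,0,0,0,0,-1],[0,0,0,0,0,0,-1]])

```text
time: 1.43
ee_pos: [0.5505, 0.3454, 0.2138]
tcp_rot: [[-0.946, -0.325, -0.001], [-0.325, 0.946, -0.0], [0.002, 0.0, -1.0]]
force: [-0.3, 0.1, 0.6]
width: 0.0953
grip_force: 0.0
```

```bash
python3 pl.py .549 .345 .026 108.8 8
```

```text
t 1.43 pos [0.5505 0.3454 0.2138] yang 108.95 F [-0.3  0.1  0.6] w 0.0953 max mm/row 23.5 deg/row 0.02
[0.001, 0.0, 0.117, 0.0, 0.0, 0.0]
[0.001, 0.0, 0.117, 0.0, 0.0, 0.0]
[0.001, 0.0, 0.117, 0.0, 0.0, 0.0]
[0.001, 0.0, 0.117, 0.0, 0.0, 0.0]
[0.001, 0.0, 0.117, 0.0, 0.0, 0.0]
[0.001, 0.0, 0.117, 0.0, 0.0, 0.0]
[0.001, 0.0, 0.117, 0.0, 0.0, 0.0]
[0.001, 0.0, 0.117, 0.0, 0.0, 0.0]
```

>>> move_arm(rows=[[0.001,0,0.117,0,0,0,-1],[0.001,0,0.117,0,0,0,-1],[0.001,0,0.117,0,0,0,-1],[0.001,0,0.117,0,0,0,-1],[0.001,0,0.117,0,0,0,-1],[0.001,0,0.117,0,0,0,-1],[0.001,0,0.117,0,0,0,-1],[0.001,0,0.117,0,0,0,-1]])

```text
time: 2.1
ee_pos: [0.5466, 0.3472, 0.0262]
tcp_rot: [[-0.944, -0.329, -0.001], [-0.329, 0.944, 0.0], [0.001, 0.0, -1.0]]
force: [0.8, -0.1, 0.8]
width: 0.095
grip_force: 0.0
```

>>> move_arm(rows=[[0,0,0,0,0,0,1],[0,0,0,0,0,0,1],[0,0,0,0,0,0,1],[0,0,0,0,0,0,1],[0,0,0,0,0,0,1],[0,0,0,0,0,0,1],[0,0,0,0,0,0,1],[0,0,0,0,0,0,1]], squeeze=40)

```text
time: 2.77
ee_pos: [0.5485, 0.3462, 0.0281]
tcp_rot: [[-0.945, -0.328, 0.001], [-0.328, 0.945, 0.0], [-0.001, 0.0, -1.0]]
force: [-0.4, 0.3, 0.0]
width: 0.0472
grip_force: 0.0
```

```bash
python3 - <<'E'
from h import *
s=ctrl.snapshot("scene")[:,:,::-1];cv2.imwrite("pics/s2.png",s)
t=ctrl.snapshot("top")[:,:,::-1];cv2.imwrite("pics/t2.png",t)
cv2.imwrite("pics/c4.png",np.hstack([cv2.resize(s[200:320,270:390],(400,400),interpolation=2),cv2.resize(t[130:250,80:200],(400,400),interpolation=2)]))
E
python3 pl.py .549 .345 .10 108.8 8
```

```text
t 2.87 pos [0.5484 0.3461 0.0277] yang 109.13 F [ 1.5 -0.8  1.1] w 0.0393 max mm/row 9.0 deg/row 0.04
[-0.0, -0.001, -0.045, 0.0, 0.0, 0.0]
[-0.0, -0.001, -0.045, 0.0, 0.0, 0.0]
[-0.0, -0.001, -0.045, 0.0, 0.0, 0.0]
[-0.0, -0.001, -0.045, 0.0, 0.0, 0.0]
[-0.0, -0.001, -0.045, 0.0, 0.0, 0.0]
[-0.0, -0.001, -0.045, 0.0, 0.0, 0.0]
[-0.0, -0.001, -0.045, 0.0, 0.0, 0.0]
[-0.0, -0.001, -0.045, 0.0, 0.0, 0.0]
```

View pics/c4.png

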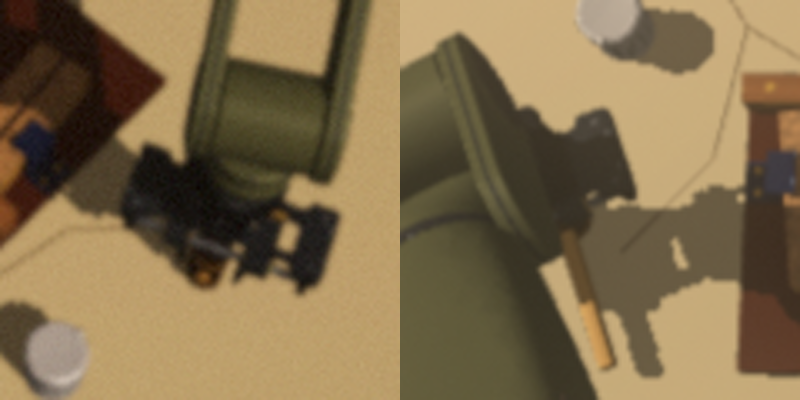

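The c4 crop shows the fingers either side of the head at about (205,260), with the handle free, pointing toward the robot at (590,310). The fingers are still closing, so I'll finish the grip and lift.

>>> move_arm(rows=[[0,0,0,0,0,0,1],[0,0,0,0,0,0,1],[0,0,0,0,0,0,1],[0,0,0,0,0,0,1],[0,0,0,0,0,0,1],[0,0,0,0,0,0,1],[0,0,-0.02,0,0,0,1],[0,0,-0.05,0,0,0,1]], squeeze=60)

```text
time: 3.53
ee_pos: [0.5463, 0.3455, 0.0395]
tcp_rot: [[-0.945, -0.328, -0.004], [-0.328, 0.945, -0.002], [0.005, -0.0, -1.0]]
force: [-0.8, 0.4, -2.0]
width: 0.035
grip_force: 60.0
```

>>> move_arm(rows=[[0,0,-0.08,0,0,0,1],[0,0,-0.1,0,0,0,1],[0,0,-0.1,0,0,0,1],[0,0,-0.1,0,0,0,1],[0,0,-0.05,0,0,0,1],[0,0,0,0,0,0,1],[0,0,0,0,0,0,1],[0,0,0,0,0,0,1]])

```text
time: 4.2
ee_pos: [0.5472, 0.3457, 0.1259]
tcp_rot: [[-0.945, -0.328, -0.002], [-0.328, 0.945, -0.001], [0.003, -0.0, -1.0]]
force: [-0.5, -1.0, -1.7]
width: 0.0352
grip_force: 60.0
```

```bash
python3 pl.py .5825 -.0042 .13 95 14
```

```text
t 4.2 pos [0.5472 0.3457 0.1259] yang 109.13 F [-0.5 -1.  -1.7] w 0.0352 max mm/row 25.1 deg/row 1.01
[0.029, -0.122, -0.001, 0.0, 0.0, 0.011]
[0.027, -0.123, -0.001, 0.0, 0.0, 0.011]
[0.025, -0.123, -0.001, 0.0, 0.0, 0.011]
[0.023, -0.124, -0.001, 0.0, 0.0, 0.011]
[0.02, -0.124, -0.001, 0.0, 0.0, 0.011]
[0.018, -0.124, -0.001, 0.0, 0.0, 0.011]
[0.016, -0.125, -0.001, 0.0, 0.0, 0.011]
[0.014, -0.125, -0.001, 0.0, 0.0, 0.011]
[0.012, -0.125, -0.001, 0.0, 0.0, 0.011]
[0.009, -0.125, -0.001, 0.0, 0.0, 0.011]
[0.007, -0.125, -0.001, 0.0, 0.0, 0.011]
[0.005, -0.126, -0.001, 0.0, 0.0, 0.011]
[0.003, -0.126, -0.001, 0.0, 0.0, 0.011]
[0.001, -0.126, -0.001, 0.0, 0.0, 0.011]
```

>>> move_arm(rows=[[0.029,-0.122,0,0,0,0.011,1],[0.027,-0.123,0,0,0,0.011,1],[0.025,-0.123,0,0,0,0.011,1],[0.023,-0.124,0,0,0,0.011,1],[0.02,-0.124,0,0,0,0.011,1],[0.018,-0.124,0,0,0,0.011,1],[0.016,-0.125,0,0,0,0.011,1],[0.014,-0.125,0,0,0,0.011,1]])

```text
time: 4.87
ee_pos: [0.5673, 0.1447, 0.1253]
tcp_rot: [[-0.981, -0.194, -0.004], [-0.194, 0.981, -0.0], [0.004, 0.0, -1.0]]
force: [-0.1, 0.4, -2.7]
width: 0.0351
grip_force: 60.0
```

>>> move_arm(rows=[[0.012,-0.125,0,0,0,0.011,1],[0.009,-0.125,0,0,0,0.011,1],[0.007,-0.125,0,0,0,0.011,1],[0.005,-0.126,0,0,0,0.011,1],[0.003,-0.126,0,0,0,0.011,1],[0.001,-0.126,0,0,0,0.011,1],[0,0,0,0,0,0,1],[0,0,0,0,0,0,1]])

```text
time: 5.53
ee_pos: [0.5831, -0.0049, 0.1256]
tcp_rot: [[-0.996, -0.09, -0.003], [-0.09, 0.996, 0.001], [0.003, 0.001, -1.0]]
force: [0.7, -1.2, -1.2]
width: 0.0351
grip_force: 60.0
```

```bash
python3 - <<'E'
from h import *
t=ctrl.snapshot("top")[:,:,::-1]; s=ctrl.snapshot("scene")[:,:,::-1]
cv2.imwrite("pics/c5.png",np.hstack([cv2.resize(s[160:280,180:300],(400,400),interpolation=2),cv2.resize(t[130:250,190:310],(400,400),interpolation=2)]))
E
python3 pl.py .582 -.0042 .078 95 6
```

```text
t 5.63 pos [ 0.5833 -0.0034  0.1261] yang 95.28 F [-0.7 -0.1 -0.6] w 0.0355 max mm/row 8.0 deg/row 0.05
[0.001, -0.001, 0.04, 0.0, 0.0, 0.001]
[0.001, -0.001, 0.04, 0.0, 0.0, 0.001]
[0.001, -0.001, 0.04, 0.0, 0.0, 0.001]
[0.001, -0.001, 0.04, 0.0, 0.0, 0.001]
[0.001, -0.001, 0.04, 0.0, 0.0, 0.001]
[0.001, -0.001, 0.04, 0.0, 0.0, 0.001]
```

View pics/c5.png

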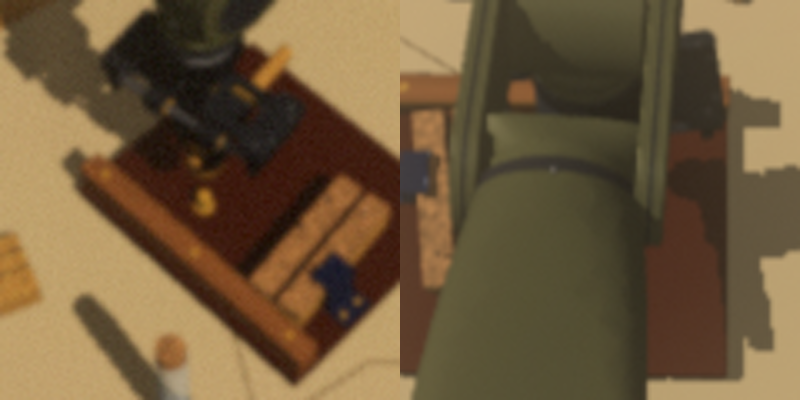

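The c5 crop shows the held mallet over the peg: the peg is at (205,203) in the left half and the brass-banded head is just above it, with the handle clear of the block. I'll lower it and press.

>>> move_arm(rows=[[0,0,0.05,0,0,0,1],[0,0,0.06,0,0,0,1],[0,0,0.06,0,0,0,1],[0,0,0.06,0,0,0,1],[0,0,0.03,0,0,0,1],[0,0,0.02,0,0,0,1],[0,0,0.01,0,0,0,1],[0,0,0.01,0,0,0,1]])

```text
time: 6.3
ee_pos: [0.5843, -0.004, 0.0673]
tcp_rot: [[-0.996, -0.092, 0.0], [-0.092, 0.996, -0.0], [-0.0, -0.0, -1.0]]
force: [0.1, -0.2, -1.2]
width: 0.0351
grip_force: 60.0
```

>>> move_arm(rows=[[0,0,0.01,0,0,0,1],[0,0,0.01,0,0,0,1],[0,0,0.01,0,0,0,1],[0,0,0.01,0,0,0,1],[0,0,0.01,0,0,0,1],[0,0,0.01,0,0,0,1],[0,0,0.01,0,0,0,1],[0,0,0,0,0,0,1]])

```text
time: 6.97
ee_pos: [0.5848, -0.004, 0.0554]
tcp_rot: [[-0.996, -0.092, 0.001], [-0.092, 0.996, -0.0], [-0.001, -0.0, -1.0]]
force: [-2.7, 0.8, 5.3]
width: 0.0355
grip_force: 60.0
```

>>> move_arm(rows=[[0,0,0.01,0,0,0,1],[0,0,0.01,0,0,0,1],[0,0,0.01,0,0,0,1],[0,0,0.01,0,0,0,1],[0,0,0.005,0,0,0,1],[0,0,0.005,0,0,0,1],[0,0,0,0,0,0,1],[0,0,0,0,0,0,1]])

```text
time: 7.63
ee_pos: [0.5849, -0.0041, 0.0456]
tcp_rot: [[-0.996, -0.092, 0.001], [-0.092, 0.996, -0.0], [-0.001, -0.0, -1.0]]
force: [-4.0, 0.4, 5.7]
width: 0.035
grip_force: 60.0
```

>>> move_arm(rows=[[0,0,0.005,0,0,0,1],[0,0,0.005,0,0,0,1],[0,0,0.005,0,0,0,1],[0,0,0.005,0,0,0,1],[0,0,0,0,0,0,1],[0,0,0,0,0,0,1],[0,0,0,0,0,0,1],[0,0,0,0,0,0,1]])

```text
time: 8.3
ee_pos: [0.5851, -0.0041, 0.0455]
tcp_rot: [[-0.996, -0.092, 0.0], [-0.092, 0.996, -0.0], [-0.0, -0.0, -1.0]]
force: [-14.0, 1.2, 25.3]
width: 0.0354
grip_force: 60.0
```

The force rose to 25 N with no further travel and the striking face at 17.5 mm, so the peg is on its stop. I'll lift and carry the mallet back, then check the peg while still holding it.

>>> move_arm(rows=[[0,0,-0.02,0,0,0,1],[0,0,-0.05,0,0,0,1],[0,0,-0.08,0,0,0,1],[0,0,-0.1,0,0,0,1],[0,0,-0.1,0,0,0,1],[0,0,-0.05,0,0,0,1],[0,0,0,0,0,0,1],[0,0,0,0,0,0,1]])

```text
time: 8.97
ee_pos: [0.5844, -0.0041, 0.1198]
tcp_rot: [[-0.996, -0.092, 0.001], [-0.092, 0.996, -0.0], [-0.001, -0.0, -1.0]]
force: [-0.1, -0.5, -1.4]
width: 0.0351
grip_force: 60.0
```

```bash
python3 pl.py .547 .3457 .12 109 14
```

```text
t 8.97 pos [ 0.5844 -0.0041  0.1198] yang 95.27 F [-0.1 -0.5 -1.4] w 0.0351 max mm/row 25.1 deg/row 0.98
[0.002, 0.126, -0.0, 0.0, 0.0, -0.011]
[-0.0, 0.126, -0.0, 0.0, 0.0, -0.011]
[-0.002, 0.126, -0.0, 0.0, 0.0, -0.011]
[-0.005, 0.126, -0.0, 0.0, 0.0, -0.011]
[-0.007, 0.125, -0.0, 0.0, 0.0, -0.011]
[-0.009, 0.125, -0.0, 0.0, 0.0, -0.011]
[-0.011, 0.125, -0.0, 0.0, 0.0, -0.011]
[-0.013, 0.125, -0.0, 0.0, 0.0, -0.011]
[-0.015, 0.125, -0.0, 0.0, 0.0, -0.011]
[-0.017, 0.124, -0.0, 0.0, 0.0, -0.011]
[-0.02, 0.124, -0.0, 0.0, 0.0, -0.011]
[-0.022, 0.124, -0.0, 0.0, 0.0, -0.011]
[-0.024, 0.123, -0.0, 0.0, 0.0, -0.011]
[-0.026, 0.123, -0.0, 0.0, 0.0, -0.011]
```

>>> move_arm(rows=[[0.002,0.126,0,0,0,-0.011,1],[0,0.126,0,0,0,-0.011,1],[-0.002,0.126,0,0,0,-0.011,1],[-0.005,0.126,0,0,0,-0.011,1],[-0.007,0.125,0,0,0,-0.011,1],[-0.009,0.125,0,0,0,-0.011,1],[-0.011,0.125,0,0,0,-0.011,1],[-0.013,0.125,0,0,0,-0.011,1]])

```text
time: 9.63
ee_pos: [0.561, 0.1969, 0.1171]
tcp_rot: [[-0.973, -0.229, -0.003], [-0.229, 0.973, -0.001], [0.003, -0.0, -1.0]]
force: [0.1, -0.4, -1.0]
width: 0.035
grip_force: 60.0
```

>>> move_arm(rows=[[-0.015,0.125,0,0,0,-0.011,1],[-0.017,0.124,0,0,0,-0.011,1],[-0.02,0.124,0,0,0,-0.011,1],[-0.022,0.124,0,0,0,-0.011,1],[-0.024,0.123,0,0,0,-0.011,1],[-0.026,0.123,0,0,0,-0.011,1],[0,0,0,0,0,0,1],[0,0,0,0,0,0,1]])

```text
time: 10.3
ee_pos: [0.5449, 0.3463, 0.1172]
tcp_rot: [[-0.944, -0.33, -0.003], [-0.33, 0.944, -0.002], [0.003, -0.001, -1.0]]
force: [-0.5, -0.5, -1.6]
width: 0.0351
grip_force: 60.0
```

```bash
python3 - <<'E'
from h import *
t=ctrl.snapshot("top")[:,:,::-1]; s=ctrl.snapshot("scene")[:,:,::-1]
cv2.imwrite("pics/t5.png",t);cv2.imwrite("pics/s5.png",s)
cv2.imwrite("pics/c6.png",np.hstack([cv2.resize(s[180:300,200:360],(400,300),interpolation=2),cv2.resize(t[130:250,110:270],(400,300),interpolation=2)]))
for n,i in(("top",t),("scene",s)):
    h=cv2.cvtColor(i,cv2.COLOR_BGR2HSV).astype(int); u,v=proj(n,[.5825,-.0042,.03])[0].astype(int)
    m=((h[...,0]>15)&(h[...,1]>110)&(h[...,2]>90))[v-12:v+13,u-12:u+13]; 
    if n=="scene": m[:, :]&=True
    y,x=np.nonzero(m); print(n,"peg px",len(x), (x.mean()+u-12,y.mean()+v-12) if len(x) else None, "expected flush",proj(n,[.5825,-.0042,.018])[0])
E
python3 pl.py .547 .3457 .0285 109 8
```

```text
top peg px 47 (np.float64(251.17021276595744), np.float64(178.97872340425533)) expected flush [250.53060392 179.21400939]
scene peg px 29 (np.float64(240.75862068965517), np.float64(221.17241379310346)) expected flush [241.07111048 221.76317591]
t 10.4 pos [0.5455 0.3449 0.1178] yang 109.12 F [ 0.2 -0.1 -0.9] w 0.0352 max mm/row 11.2 deg/row 0.02
[-0.001, 0.0, 0.056, 0.0, 0.0, 0.0]
[-0.001, 0.0, 0.056, 0.0, 0.0, 0.0]
[-0.001, 0.0, 0.056, 0.0, 0.0, 0.0]
[-0.001, 0.0, 0.056, 0.0, 0.0, 0.0]
[-0.001, 0.0, 0.056, 0.0, 0.0, 0.0]
[-0.001, 0.0, 0.056, 0.0, 0.0, 0.0]
[-0.001, 0.0, 0.056, 0.0, 0.0, 0.0]
[-0.001, 0.0, 0.056, 0.0, 0.0, 0.0]
```

View pics/c6.png

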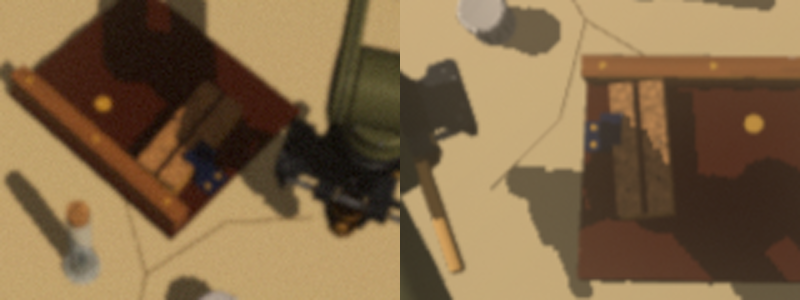

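The c6 crop shows the peg as a plain round disc at the flush position in both views, (102,103) and (754,124), with no side visible. Now I set the mallet down.

>>> move_arm(rows=[[0,0,0.07,0,0,0,1],[0,0,0.08,0,0,0,1],[0,0,0.08,0,0,0,1],[0,0,0.08,0,0,0,1],[0,0,0.07,0,0,0,1],[0,0,0.04,0,0,0,1],[0,0,0.015,0,0,0,1],[0,0,0,0,0,0,1]])

```text
time: 11.07
ee_pos: [0.5457, 0.3452, 0.0312]
tcp_rot: [[-0.945, -0.327, -0.002], [-0.327, 0.945, -0.001], [0.002, -0.0, -1.0]]
force: [0.1, -0.1, -1.1]
width: 0.0353
grip_force: 60.0
```

>>> move_arm(rows=[[0,0,0.005,0,0,0,1],[0,0,0.005,0,0,0,1],[0,0,0,0,0,0,1],[0,0,0,0,0,0,1],[0,0,0,0,0,0,1],[0,0,0,0,0,0,1],[0,0,0,0,0,0,1],[0,0,0,0,0,0,1]])

```text
time: 11.73
ee_pos: [0.5462, 0.3459, 0.0305]
tcp_rot: [[-0.945, -0.328, 0.0], [-0.328, 0.945, 0.0], [-0.0, -0.0, -1.0]]
force: [0.8, 0.3, -0.6]
width: 0.0353
grip_force: 60.0
```

>>> move_arm(rows=[[0,0,0.005,0,0,0,1],[0,0,0.005,0,0,0,1],[0,0,0.005,0,0,0,1],[0,0,0,0,0,0,1],[0,0,0,0,0,0,1],[0,0,0,0,0,0,1],[0,0,0,0,0,0,1],[0,0,0,0,0,0,1]])

```text
time: 12.4
ee_pos: [0.5463, 0.3459, 0.0276]
tcp_rot: [[-0.945, -0.328, 0.0], [-0.328, 0.945, 0.0], [-0.0, -0.0, -1.0]]
force: [-0.1, -1.1, 0.6]
width: 0.0355
grip_force: 60.0
```

>>> move_arm(rows=[[0,0,0.002,0,0,0,-0.2],[0,0,0,0,0,0,-0.2],[0,0,0,0,0,0,-0.4],[0,0,0,0,0,0,-0.4],[0,0,0,0,0,0,-0.6],[0,0,0,0,0,0,-0.6],[0,0,0,0,0,0,-0.6],[0,0,0,0,0,0,-0.6]], squeeze=40)

```text
time: 13.07
ee_pos: [0.5462, 0.3458, 0.0271]
tcp_rot: [[-0.945, -0.328, 0.0], [-0.328, 0.945, 0.0], [-0.0, -0.0, -1.0]]
force: [-0.2, -0.3, 1.1]
width: 0.0756
grip_force: 0.0
```

>>> move_arm(rows=[[0,0,0,0,0,0,-0.6],[0,0,-0.02,0,0,0,-0.6],[0,0,-0.08,0,0,0,-0.6],[0,0,-0.15,0,0,0,-0.6],[0,0,-0.15,0,0,0,-0.6],[0,0,-0.15,0,0,0,-0.6],[0,0,-0.15,0,0,0,-0.6],[0,0,-0.1,0,0,0,-0.6]])

```text
time: 13.73
ee_pos: [0.5473, 0.3464, 0.1914]
tcp_rot: [[-0.945, -0.328, 0.004], [-0.328, 0.945, 0.002], [-0.005, 0.001, -1.0]]
force: [0.3, -0.3, 0.1]
width: 0.0758
grip_force: 0.0
```

```bash
python3 pl.py .4866 -.3798 .19 31.4 20
```

```text
t 13.73 pos [0.5473 0.3464 0.1914] yang 109.14 F [ 0.3 -0.3  0.1] w 0.0758 max mm/row 36.4 deg/row 3.89
[0.074, -0.167, 0.0, 0.0, 0.0, 0.043]
[0.062, -0.171, 0.0, 0.0, 0.0, 0.043]
[0.051, -0.175, 0.0, 0.0, 0.0, 0.043]
[0.039, -0.178, 0.0, 0.0, 0.0, 0.043]
[0.026, -0.18, 0.0, 0.0, 0.0, 0.043]
[0.014, -0.182, 0.0, 0.0, 0.0, 0.043]
[0.002, -0.182, 0.0, 0.0, 0.0, 0.043]
[-0.01, -0.182, 0.0, 0.0, 0.0, 0.043]
[-0.023, -0.181, 0.0, 0.0, 0.0, 0.043]
[-0.035, -0.179, 0.0, 0.0, 0.0, 0.043]
[-0.047, -0.176, 0.0, 0.0, 0.0, 0.043]
[-0.059, -0.172, 0.0, 0.0, 0.0, 0.043]
[-0.07, -0.168, 0.0, 0.0, 0.0, 0.043]
[-0.082, -0.163, 0.0, 0.0, 0.0, 0.043]
[-0.092, -0.157, 0.0, 0.0, 0.0, 0.043]
[-0.103, -0.15, 0.0, 0.0, 0.0, 0.043]
[-0.113, -0.143, 0.0, 0.0, 0.0, 0.043]
[-0.122, -0.135, 0.0, 0.0, 0.0, 0.043]
[-0.131, -0.126, 0.0, 0.0, 0.0, 0.043]
[-0.139, -0.117, 0.0, 0.0, 0.0, 0.043]
```

>>> move_arm(rows=[[0.074,-0.167,0,0,0,0.043,0.05],[0.062,-0.171,0,0,0,0.043,0.05],[0.051,-0.175,0,0,0,0.043,0.05],[0.039,-0.178,0,0,0,0.043,0.05],[0.026,-0.18,0,0,0,0.043,0.05],[0.014,-0.182,0,0,0,0.043,0.05],[0.002,-0.182,0,0,0,0.043,0.05],[-0.01,-0.182,0,0,0,0.043,0.05]])

```text
time: 14.4
ee_pos: [0.5217, 0.0537, 0.1876]
tcp_rot: [[-0.978, 0.208, 0.001], [0.208, 0.978, -0.0], [-0.001, 0.0, -1.0]]
force: [1.4, 0.1, 0.3]
width: 0.045
grip_force: 0.0
```

>>> move_arm(rows=[[-0.023,-0.181,0,0,0,0.043,0.05],[-0.035,-0.179,0,0,0,0.043,0.05],[-0.047,-0.176,0,0,0,0.043,0.05],[-0.059,-0.172,0,0,0,0.043,0.05],[-0.07,-0.168,0,0,0,0.043,0.05],[-0.082,-0.163,0,0,0,0.043,0.05],[-0.092,-0.157,0,0,0,0.043,0.05],[-0.103,-0.15,0,0,0,0.043,0.05]])

```text
time: 15.07
ee_pos: [0.4985, -0.2371, 0.1877]
tcp_rot: [[-0.731, 0.682, 0.001], [0.682, 0.731, -0.0], [-0.001, 0.0, -1.0]]
force: [0.3, 0.3, 1.2]
width: 0.0451
grip_force: 0.0
```

>>> move_arm(rows=[[-0.113,-0.143,0,0,0,0.043,0.05],[-0.122,-0.135,0,0,0,0.043,0.05],[-0.131,-0.126,0,0,0,0.043,0.05],[-0.139,-0.117,0,0,0,0.043,0.05],[0,0,0,0,0,0,0.05],[0,0,0,0,0,0,0.05],[0,0,0,0,0,0,0.05],[0,0,0,0,0,0,0.05]])

```text
time: 15.73
ee_pos: [0.4877, -0.3791, 0.1871]
tcp_rot: [[-0.527, 0.85, -0.0], [0.85, 0.527, 0.0], [0.0, 0.0, -1.0]]
force: [0.4, -0.1, 0.8]
width: 0.045
grip_force: 0.0
```

```bash
python3 pl.py .4866 -.3798 .004 31.4 8
python3 - <<'E'
from h import *
cv2.imwrite("pics/s6.png",ctrl.snapshot("scene")[:,:,::-1])
a,b=cv2.imread("pics/s6.png"),cv2.imread("pics/scene0.png")
# has the mallet kept its place and stance?
d=cv2.absdiff(a,b)[230:300,305:365].max(2); print("mallet region mean diff",d.mean(),(d>45).sum())
cv2.imwrite("pics/c7.png",np.hstack([cv2.resize(a[215:305,270:390],(400,300),interpolation=2),cv2.resize(a[100:190,130:250],(400,300),interpolation=2)]))
E
```

```text
t 15.73 pos [ 0.4877 -0.3791  0.1871] yang 31.82 F [ 0.4 -0.1  0.8] w 0.045 max mm/row 22.9 deg/row 0.05
[0.0, -0.001, 0.114, 0.0, 0.0, 0.001]
[0.0, -0.001, 0.114, 0.0, 0.0, 0.001]
[0.0, -0.001, 0.114, 0.0, 0.0, 0.001]
[0.0, -0.001, 0.114, 0.0, 0.0, 0.001]
[0.0, -0.001, 0.114, 0.0, 0.0, 0.001]
[0.0, -0.001, 0.114, 0.0, 0.0, 0.001]
[0.0, -0.001, 0.114, 0.0, 0.0, 0.001]
[0.0, -0.001, 0.114, 0.0, 0.0, 0.001]
mallet region mean diff 8.841904761904761 24
```

View pics/c7.png

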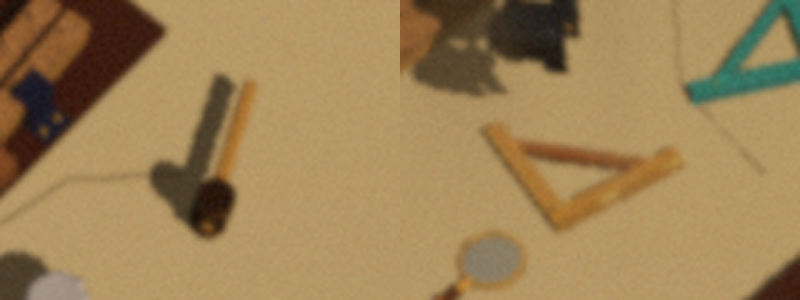

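The c7 crop shows the mallet standing as before at (215,205), and the wooden square untouched with its brace at (580,153). The gripper hangs above it, so I'll descend onto the brace.

>>> move_arm(rows=[[0,0,0.12,0,0,0.001,0.05],[0,-0.001,0.13,0,0,0.001,0.05],[0,-0.001,0.14,0,0,0.001,0.05],[0,-0.001,0.14,0,0,0.001,0.05],[0,-0.001,0.14,0,0,0,0.05],[0,0,0.13,0,0,0,0.05],[0,0,0.07,0,0,0,0.05],[0,0,0.03,0,0,0,0.05]])

```text
time: 16.45
ee_pos: [0.4858, -0.3783, 0.0043]
tcp_rot: [[-0.522, 0.853, -0.003], [0.853, 0.522, 0.003], [0.005, -0.001, -1.0]]
force: [-0.6, -0.6, 0.4]
width: 0.0452
grip_force: 0.0
```

>>> move_arm(rows=[[0,0,0,0,0,0,0.05],[0,0,0,0,0,0,0.05],[0,0,0,0,0,0,0.05],[0,0,0,0,0,0,0.05],[0,0,0,0,0,0,0.05],[0,0,0,0,0,0,0.05],[0,0,0,0,0,0,0.05],[0,0,0,0,0,0,0.05]])

```text
time: 17.12
ee_pos: [0.487, -0.3808, 0.0073]
tcp_rot: [[-0.521, 0.854, 0.0], [0.854, 0.521, -0.0], [-0.0, 0.0, -1.0]]
force: [-0.6, 0.0, -0.0]
width: 0.0452
grip_force: 0.0
```

>>> move_arm(rows=[[0,0,0.008,0,0,0,0.05],[0,0,0.006,0,0,0,0.05],[0,0,0,0,0,0,1],[0,0,0,0,0,0,1],[0,0,0,0,0,0,1],[0,0,0,0,0,0,1],[0,0,0,0,0,0,1],[0,0,0,0,0,0,1]], squeeze=30)

```text
time: 17.78
ee_pos: [0.4868, -0.3808, 0.0043]
tcp_rot: [[-0.521, 0.854, -0.0], [0.854, 0.521, -0.0], [-0.0, -0.0, -1.0]]
force: [-0.4, -0.2, 0.4]
width: 0.0142
grip_force: 30.0
```

>>> move_arm(rows=[[0,0,0,0,0,0,1],[0,0,0,0,0,0,1],[0,0,0,0,0,0,1],[0,0,0,0,0,0,1],[0,0,0,0,0,0,1],[0,0,0,0,0,0,1],[0,0,0,0,0,0,1],[0,0,0,0,0,0,1]], squeeze=60)

```text
time: 18.45
ee_pos: [0.4869, -0.3808, 0.0043]
tcp_rot: [[-0.521, 0.854, 0.0], [0.854, 0.521, -0.0], [-0.0, -0.0, -1.0]]
force: [-0.9, -0.5, 0.1]
width: 0.0135
grip_force: 60.0
```

>>> move_arm(rows=[[0,0,-0.02,0,0,0,1],[0,0,-0.06,0,0,0,1],[0,0,-0.1,0,0,0,1],[0,0,-0.12,0,0,0,1],[0,0,-0.12,0,0,0,1],[0,0,-0.1,0,0,0,1],[0,0,-0.04,0,0,0,1],[0,0,0,0,0,0,1]])

```text
time: 19.12
ee_pos: [0.4884, -0.382, 0.12]
tcp_rot: [[-0.521, 0.854, 0.005], [0.854, 0.521, -0.004], [-0.006, 0.002, -1.0]]
force: [0.0, 0.3, -1.3]
width: 0.0139
grip_force: 60.0
```

```bash
python3 pl.py .543 -.003 .115 42.5 16
```

```text
t 19.12 pos [ 0.4884 -0.382   0.12  ] yang 31.38 F [ 0.   0.3 -1.3] w 0.0139 max mm/row 23.9 deg/row 0.69
[0.092, 0.076, 0.002, 0.0, 0.0, -0.008]
[0.091, 0.077, 0.002, 0.0, 0.0, -0.008]
[0.09, 0.078, 0.002, 0.0, 0.0, -0.008]
[0.089, 0.08, 0.002, 0.0, 0.0, -0.008]
[0.088, 0.081, 0.002, 0.0, 0.0, -0.008]
[0.087, 0.082, 0.002, 0.0, 0.0, -0.008]
[0.086, 0.083, 0.002, 0.0, 0.0, -0.008]
[0.085, 0.084, 0.002, 0.0, 0.0, -0.008]
[0.084, 0.085, 0.002, 0.0, 0.0, -0.008]
[0.083, 0.086, 0.002, 0.0, 0.0, -0.008]
[0.082, 0.087, 0.002, 0.0, 0.0, -0.008]
[0.081, 0.088, 0.002, 0.0, 0.0, -0.008]
[0.08, 0.089, 0.002, 0.0, 0.0, -0.008]
[0.079, 0.09, 0.002, 0.0, 0.0, -0.008]
[0.078, 0.091, 0.002, 0.0, 0.0, -0.008]
[0.077, 0.092, 0.002, 0.0, 0.0, -0.008]
```

>>> move_arm(rows=[[0.092,0.076,0.002,0,0,-0.008,1],[0.091,0.077,0.002,0,0,-0.008,1],[0.09,0.078,0.002,0,0,-0.008,1],[0.089,0.08,0.002,0,0,-0.008,1],[0.088,0.081,0.002,0,0,-0.008,1],[0.087,0.082,0.002,0,0,-0.008,1],[0.086,0.083,0.002,0,0,-0.008,1],[0.085,0.084,0.002,0,0,-0.008,1]])

```text
time: 19.78
ee_pos: [0.5133, -0.1899, 0.1112]
tcp_rot: [[-0.604, 0.797, -0.003], [0.797, 0.604, 0.001], [0.003, -0.001, -1.0]]
force: [-0.6, -0.4, -2.0]
width: 0.0133
grip_force: 60.0
```

>>> move_arm(rows=[[0.084,0.085,0.002,0,0,-0.008,1],[0.083,0.086,0.002,0,0,-0.008,1],[0.082,0.087,0.002,0,0,-0.008,1],[0.081,0.088,0.002,0,0,-0.008,1],[0.08,0.089,0.002,0,0,-0.008,1],[0.079,0.09,0.002,0,0,-0.008,1],[0.078,0.091,0.002,0,0,-0.008,1],[0.077,0.092,0.002,0,0,-0.008,1]])

```text
time: 20.45
ee_pos: [0.5399, -0.0007, 0.108]
tcp_rot: [[-0.681, 0.732, -0.003], [0.732, 0.681, 0.0], [0.002, -0.002, -1.0]]
force: [1.0, -0.3, -1.4]
width: 0.0135
grip_force: 60.0
```

>>> move_arm(rows=[[0,0,0,0,0,0,1],[0,0,0,0,0,0,1],[0,0,0.05,0,0,0,1],[0,0,0.1,0,0,0,1],[0,0,0.1,0,0,0,1],[0,0,0.04,0,0,0,1],[0,0,0,0,0,0,1],[0,0,0,0,0,0,1]])

```text
time: 21.12
ee_pos: [0.5406, -0.0027, 0.0511]
tcp_rot: [[-0.68, 0.733, -0.002], [0.733, 0.68, 0.0], [0.001, -0.001, -1.0]]
force: [0.2, 0.4, -0.4]
width: 0.0136
grip_force: 60.0
```

```bash
python3 pl.py .543 -.003 .023 42.5 4
python3 - <<'E'
from h import *
t=ctrl.snapshot("top")[:,:,::-1]; s=ctrl.snapshot("scene")[:,:,::-1]
cv2.imwrite("pics/t7.png",t);cv2.imwrite("pics/s7.png",s)
cv2.imwrite("pics/c8.png",np.hstack([cv2.resize(s[160:280,180:340],(400,300),interpolation=2),cv2.resize(t[140:260,170:330],(400,300),interpolation=2)]))
E
```

```text
t 21.12 pos [ 0.5406 -0.0027  0.0511] yang 42.83 F [ 0.2  0.4 -0.4] w 0.0136 max mm/row 7.1 deg/row 0.08
[-0.002, 0.002, 0.035, 0.0, 0.0, 0.001]
[-0.002, 0.002, 0.035, 0.0, 0.0, 0.001]
[-0.002, 0.002, 0.035, 0.0, 0.0, 0.001]
[-0.002, 0.002, 0.035, 0.0, 0.0, 0.001]
```

View pics/c8.png

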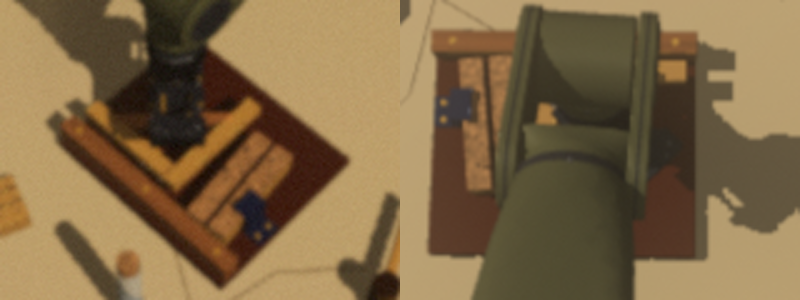

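The c8 crop shows the square held level with its corner at (173,190), legs parallel to the fence and in front of the block, which still leans in. I'll lower it onto the board.

>>> move_arm(rows=[[0,0,0.03,0,0,0.002,1],[0,0,0.03,0,0,0,1],[0,0,0.03,0,0,0,1],[0,0,0.025,0,0,0,1],[0,0,0.015,0,0,0,1],[0,0,0,0,0,0,1],[0,0,0,0,0,0,1],[0,0,0,0,0,0,1]])

```text
time: 21.88
ee_pos: [0.5414, -0.002, 0.026]
tcp_rot: [[-0.678, 0.735, 0.0], [0.735, 0.678, -0.0], [-0.0, 0.0, -1.0]]
force: [0.6, -0.3, -0.5]
width: 0.0134
grip_force: 60.0
```

```bash
python3 pl.py .556 -.0037 .0225 42.5 8
python3 - <<'E'
from h import *
s=ctrl.snapshot("scene")[:,:,::-1]; cv2.imwrite("pics/s8.png",s)
o=ctrl.get_obs();p=np.array(o["ee_pos"]);R=np.array(o["tcp_rot"]);a=np.arctan2(R[1,1],R[0,1])-np.pi/4
sx=np.array([np.cos(a),np.sin(a),0]);sy=np.array([-sx[1],sx[0],0]); c=p+.0725*(sx+sy); c[2]=p[2]-.0043+.018
h=cv2.cvtColor(s,cv2.COLOR_BGR2HSV).astype(int); roi=np.zeros(h.shape[:2],np.uint8)
for n,X in dict(c=c,xl=c-.165*sx,yl=c-.165*sy).items(): print(n,X.round(4),proj("scene",X)[0].round(1))
g=s[:,:,0].astype(np.float32); P=lambda X:proj("scene",X)[0]
for nm,(u,v) in dict(x=(c-.03*sx,c-.15*sx),y=(c-.03*sy,c-.15*sy)).items():
    e=edge(g,P(u),P(v),4); X=ray("scene",[e[0]-e[1]*15,e[0]+e[1]*15],c[2]); d=X[1]-X[0]; print(nm,"edge resid",e[2].round(2),"yaw",(np.degrees(np.arctan2(d[1],d[0]))+45)%90-45,"tool yaw",np.degrees(a))
E
```

```text
t 21.88 pos [ 0.5414 -0.002   0.026 ] yang 42.72 F [ 0.6 -0.3 -0.5] w 0.0134 max mm/row 1.9 deg/row 0.03
[-0.007, 0.006, 0.002, 0.0, 0.0, 0.0]
[-0.007, 0.006, 0.002, 0.0, 0.0, 0.0]
[-0.007, 0.006, 0.002, 0.0, 0.0, 0.0]
[-0.007, 0.006, 0.002, 0.0, 0.0, 0.0]
[-0.007, 0.006, 0.002, 0.0, 0.0, 0.0]
[-0.007, 0.006, 0.002, 0.0, 0.0, 0.0]
[-0.007, 0.006, 0.002, 0.0, 0.0, 0.0]
[-0.007, 0.006, 0.002, 0.0, 0.0, 0.0]
c [0.6168 0.0675 0.0398] [250.3 238.3]
xl [0.4519 0.0741 0.0398] [284.2 206.9]
yl [ 0.6102 -0.0973  0.0398] [215.  207.8]
x edge resid 0.71 yaw -6.436410130066093 tool yaw -2.280911071502762
y edge resid 0.55 yaw -7.583472133178475 tool yaw -2.280911071502762
```

The edge fit disagrees with the tool yaw, so I'll check it with a colour mask of the pale legs before pressing.

```bash
cat > sq.py <<'E'
from h import *
import sys
def legs(s,z,p,yaw):
    "outer top edges of the square in the scene view, from a mask of the pale legs"
    a=np.radians(yaw); sx=np.array([np.cos(a),np.sin(a),0]); sy=np.array([-sx[1],sx[0],0]); c=p+.0725*(sx+sy); c[2]=z
    h=cv2.cvtColor(s,cv2.COLOR_BGR2HSV).astype(int)
    out={}
    for nm,l,q in(("x",sx,sy),("y",sy,sx)):
        # sample brightness across leg at stations, in world mm along its outward normal
        off=np.arange(-.035,.0251,.0005); rows=[]
        for k in np.arange(.03,.156,.006):
            uv=proj("scene",c-k*l+off[:,None]*q); rows.append(cv2.remap(s[:,:,2].astype(np.float32),uv[:,0].astype(np.float32)[None],uv[:,1].astype(np.float32)[None],1)[0])
        out[nm]=(np.arange(.03,.156,.006),off,np.array(rows))
    return c,out
if __name__=="__main__":
    s=cv2.imread(sys.argv[1]); o=ctrl.get_obs(); p=np.array(o["ee_pos"]);R=np.array(o["tcp_rot"]); yaw=np.degrees(np.arctan2(R[1,1],R[0,1]))-45
    c,out=legs(s,p[2]-.0043+.018,p,yaw)
    for nm,(k,off,r) in out.items():
        print(nm,"cols off mm",(off[::6]*1000).astype(int).tolist())
        for i in range(0,len(k),3): print(int(k[i]*1000),r[i,::6].astype(int).tolist())
E
python3 sq.py pics/s8.png
```

```text
x cols off mm [-35, -32, -28, -25, -22, -19, -16, -13, -10, -7, -4, -1, 1, 4, 7, 10, 13, 16, 19, 22, 25]
30 [48, 44, 51, 86, 129, 157, 168, 171, 172, 171, 168, 159, 140, 108, 68, 45, 46, 69, 107, 137, 151]
47 [30, 35, 54, 91, 133, 163, 169, 173, 173, 173, 169, 159, 135, 97, 58, 46, 60, 95, 127, 145, 151]
65 [30, 27, 24, 37, 55, 85, 120, 150, 165, 167, 161, 148, 116, 82, 54, 50, 71, 105, 131, 136, 139]
83 [41, 39, 51, 79, 122, 151, 165, 172, 173, 172, 171, 158, 130, 88, 63, 72, 110, 138, 151, 152, 153]
101 [127, 118, 113, 122, 144, 163, 170, 172, 172, 173, 165, 146, 109, 74, 58, 84, 114, 136, 148, 150, 147]
119 [114, 124, 135, 142, 152, 164, 171, 173, 173, 170, 165, 145, 110, 75, 81, 106, 126, 138, 144, 152, 156]
137 [52, 49, 58, 87, 128, 156, 171, 173, 172, 170, 163, 147, 126, 110, 111, 131, 142, 146, 147, 145, 144]
y cols off mm [-35, -32, -28, -25, -22, -19, -16, -13, -10, -7, -4, -1, 1, 4, 7, 10, 13, 16, 19, 22, 25]
30 [43, 46, 46, 61, 91, 126, 155, 168, 170, 168, 164, 153, 127, 108, 107, 119, 131, 137, 138, 135, 128]
47 [41, 50, 58, 75, 105, 137, 158, 169, 172, 170, 167, 155, 131, 108, 109, 120, 127, 130, 129, 126, 126]
65 [31, 35, 41, 50, 80, 114, 147, 166, 172, 173, 169, 151, 129, 106, 106, 116, 122, 127, 129, 131, 126]
83 [38, 37, 36, 48, 59, 80, 104, 126, 136, 154, 159, 158, 136, 113, 108, 116, 124, 126, 129, 126, 124]
101 [59, 56, 52, 51, 56, 64, 69, 71, 73, 83, 101, 115, 113, 102, 104, 113, 121, 125, 129, 128, 124]
119 [49, 54, 57, 60, 65, 67, 70, 72, 72, 77, 92, 100, 104, 99, 103, 116, 120, 123, 123, 126, 126]
137 [33, 36, 39, 45, 53, 69, 92, 116, 140, 154, 160, 151, 130, 113, 109, 115, 118, 121, 124, 125, 125]
```

The leg profiles stay constant along both legs (outer edge within 1–3 mm of prediction, no drift), so the square sits true in the grip. The earlier fit had caught the fence and block edges. Now I lower it to touch the board.

>>> move_arm(rows=[[0,0,0.006,0,0,0,1],[0,0,0.005,0,0,0,1],[0,0,0.004,0,0,0,1],[0,0,0,0,0,0,1],[0,0,0,0,0,0,1],[0,0,0,0,0,0,1],[0,0,0,0,0,0,1],[0,0,0,0,0,0,1]])

```text
time: 22.6
ee_pos: [0.5412, -0.002, 0.0229]
tcp_rot: [[-0.678, 0.735, 0.0], [0.735, 0.678, -0.0], [-0.0, 0.0, -1.0]]
force: [0.5, -0.2, -0.7]
width: 0.0131
grip_force: 60.0
```

>>> move_arm(rows=[[0,0,0.003,0,0,0,1],[-0.007,0.007,0,0,0,0,1],[-0.007,0.007,0,0,0,0,1],[-0.007,0.007,0,0,0,0,1],[-0.007,0.007,0,0,0,0,1],[-0.007,0.007,0,0,0,0,1],[0,0,0,0,0,0,1],[0,0,0,0,0,0,1]])

```text
time: 23.27
ee_pos: [0.5513, -0.0024, 0.0222]
tcp_rot: [[-0.678, 0.735, 0.0], [0.735, 0.678, -0.0], [-0.0, 0.0, -1.0]]
force: [0.9, 0.8, -1.7]
width: 0.0134
grip_force: 60.0
```

>>> move_arm(rows=[[-0.0035,0.0035,0.002,0,0,0,1],[-0.0035,0.0035,0,0,0,0,1],[0,0,0,0,0,0,1],[0,0,0,0,0,0,1],[0,0,0,0,0,0,1],[0,0,0,0,0,0,1],[0,0,0,0,0,0,1],[0,0,0,0,0,0,1]])

```text
time: 23.93
ee_pos: [0.553, -0.0025, 0.0223]
tcp_rot: [[-0.678, 0.735, -0.0], [0.735, 0.678, 0.0], [0.0, -0.0, -1.0]]
force: [-2.9, 0.0, 4.8]
width: 0.0133
grip_force: 60.0
```

>>> move_arm(rows=[[-0.0035,0.0035,0,0,0,0,1],[-0.0035,0.0035,0,0,0,0,1],[0,0,0,0,0,0,1],[0,0,0,0,0,0,1],[0,0,0,0,0,0,1],[0,0,0,0,0,0,1],[0,0,0,0,0,0,1],[0,0,0,0,0,0,1]])

```text
time: 24.6
ee_pos: [0.5533, -0.0023, 0.0223]
tcp_rot: [[-0.678, 0.735, -0.005], [0.735, 0.678, 0.001], [0.004, -0.003, -1.0]]
force: [-11.2, 0.9, 10.8]
width: 0.0132
grip_force: 60.0
```

```bash
python3 -c "
from plant import ctrl
o=ctrl.get_obs();print(o['ft_torque'],o['force'],o['ee_pos'])"
```

```text
[ 0.13239199  1.69097153 -0.07547423] [-11.17800525   0.85435811  10.80341566] [ 0.55325694 -0.00227724  0.02225317]
```

The fence contact is good: 11 N in x and almost no yaw moment, so the leg bears along its whole length. I'll ease the downward press a little and slide toward the block.

>>> move_arm(rows=[[0,0,-0.003,0,0,0,1],[0.007,0.007,0,0,0,0,1],[0.007,0.007,0,0,0,0,1],[0.007,0.007,0,0,0,0,1],[0.007,0.007,0,0,0,0,1],[0.007,0.007,0,0,0,0,1],[0,0,0,0,0,0,1],[0,0,0,0,0,0,1]])

```text
time: 25.27
ee_pos: [0.5537, 0.0055, 0.0222]
tcp_rot: [[-0.679, 0.735, -0.004], [0.735, 0.679, -0.003], [0.0, -0.005, -1.0]]
force: [-8.6, -6.8, 7.3]
width: 0.0135
grip_force: 60.0
```

>>> move_arm(rows=[[0.007,0.007,0,0,0,0,1],[0.007,0.007,0,0,0,0,1],[0.007,0.007,0,0,0,0,1],[0.007,0.007,0,0,0,0,1],[0,0,0,0,0,0,1],[0,0,0,0,0,0,1],[0,0,0,0,0,0,1],[0,0,0,0,0,0,1]])

```text
time: 25.93
ee_pos: [0.554, 0.0132, 0.0222]
tcp_rot: [[-0.679, 0.735, -0.004], [0.735, 0.679, -0.004], [0.0, -0.006, -1.0]]
force: [-8.1, -6.7, 6.6]
width: 0.0138
grip_force: 60.0
```

```bash
python3 -c "
from plant import ctrl
o=ctrl.get_obs();print(o['ft_torque'],o['force'],o['ee_pos'])"
```

```text
[-1.32011534  1.36421909 -0.19893456] [-8.09054407 -6.73560497  6.56681067] [0.55400811 0.01316924 0.02222112]
```

>>> move_arm(rows=[[0.005,0.009,0,0,0,0,1],[0.005,0.009,0,0,0,0,1],[0.007,0.007,0,0,0,0,1],[0.007,0.007,0,0,0,0,1],[0,0,0,0,0,0,1],[0,0,0,0,0,0,1],[0,0,0,0,0,0,1],[0,0,0,0,0,0,1]])

```text
time: 26.6
ee_pos: [0.5543, 0.0197, 0.0222]
tcp_rot: [[-0.679, 0.734, -0.008], [0.734, 0.679, -0.006], [0.0, -0.01, -1.0]]
force: [-13.5, -12.1, 10.8]
width: 0.0135
grip_force: 60.0
```

>>> move_arm(rows=[[0.0035,0.0035,0,0,0,0,1],[0.0035,0.0035,0,0,0,0,1],[0,0,0,0,0,0,1],[0,0,0,0,0,0,1],[0,0,0,0,0,0,1],[0,0,0,0,0,0,1],[0,0,0,0,0,0,1],[0,0,0,0,0,0,1]])

```text
time: 27.27
ee_pos: [0.5544, 0.0215, 0.0222]
tcp_rot: [[-0.679, 0.734, -0.008], [0.734, 0.679, -0.007], [0.0, -0.01, -1.0]]
force: [-12.7, -12.6, 10.2]
width: 0.0135
grip_force: 60.0
```

```bash
python3 -c "
from plant import ctrl
o=ctrl.get_obs();print(o['ft_torque'],o['force'],o['ee_pos'])"
```

```text
[-2.28074094  2.0588574  -0.19944898] [-12.74181725 -12.60284272  10.21762779] [0.55435461 0.021461   0.02219794]
```

>>> move_arm(rows=[[0.0035,0.0035,0,0,0,0,1],[0.0035,0.0035,0,0,0,0,1],[0,0,0,0,0,0,1],[0,0,0,0,0,0,1],[0,0,0,0,0,0,1],[0,0,0,0,0,0,1],[0,0,0,0,0,0,1],[0,0,0,0,0,0,1]])

```text
time: 27.93
ee_pos: [0.5545, 0.0234, 0.0222]
tcp_rot: [[-0.679, 0.734, -0.008], [0.734, 0.679, -0.007], [0.0, -0.01, -1.0]]
force: [-13.2, -13.5, 10.3]
width: 0.0135
grip_force: 60.0
```

>>> move_arm(rows=[[0.0035,0.0035,0,0,0,0,1],[0,0,0,0,0,0,1],[0,0,0,0,0,0,1],[0,0,0,0,0,0,1],[0,0,0,0,0,0,1],[0,0,0,0,0,0,1],[0,0,0,0,0,0,1],[0,0,0,0,0,0,1]])

```text
time: 28.6
ee_pos: [0.5545, 0.0242, 0.0222]
tcp_rot: [[-0.679, 0.734, -0.008], [0.734, 0.679, -0.007], [-0.0, -0.01, -1.0]]
force: [-12.8, -14.7, 10.2]
width: 0.0137
grip_force: 60.0
```

```bash
python3 -c "
from plant import ctrl
o=ctrl.get_obs();print(o['ft_torque'],o['force'],o['ee_pos'])"
```

```text
[-2.4179523   2.02617486 -0.14873472] [-12.77274026 -14.7322703   10.24090269] [0.55448146 0.02419511 0.02222269]
```

>>> move_arm(rows=[[0.0035,0.0035,0,0,0,0,1],[0,0,0,0,0,0,1],[0,0,0,0,0,0,1],[0,0,0,0,0,0,1],[0.0035,0.0035,0,0,0,0,1],[0,0,0,0,0,0,1],[0,0,0,0,0,0,1],[0,0,0,0,0,0,1]])

```text
time: 29.27
ee_pos: [0.5545, 0.0242, 0.0223]
tcp_rot: [[-0.679, 0.734, -0.008], [0.734, 0.679, -0.011], [-0.003, -0.013, -1.0]]
force: [-12.4, -22.0, 10.5]
width: 0.0135
grip_force: 60.0
```

```bash
python3 -c "
from plant import ctrl
o=ctrl.get_obs();print(o['ft_torque'],o['force'],o['ee_pos'])"
```

```text
[-3.6027267   2.18107146 -0.2459285 ] [-12.3900048  -21.96825982  10.54441642] [0.55449614 0.02422769 0.0222503 ]
```

Contact is solid: y has stopped at 0.0242 while the force rose to 22 N, so the block's face is seated against the dowel. The wrist leans about 0.013 rad from compliance. I'll level that so the square lies flat, then check the block angle in the images.

>>> move_arm(rows=[[0,0,0,-0.004,0,0,1],[0,0,0,-0.004,0,0,1],[0,0,0,0,0,0,1],[0,0,0,0,0,0,1],[0,0,0,0,0,0,1],[0,0,0,0,0,0,1],[0,0,0,0,0,0,1],[0,0,0,0,0,0,1]])

```text
time: 29.93
ee_pos: [0.5545, 0.0243, 0.0222]
tcp_rot: [[-0.68, 0.734, 0.001], [0.734, 0.68, -0.002], [-0.003, -0.001, -1.0]]
force: [-11.7, -20.7, 11.5]
width: 0.0136
grip_force: 60.0
```

Run:
```python
from h import *
o=ctrl.get_obs();print(np.round(o['ft_torque'],2),np.round(o['force'],1),o['ee_pos'],np.round(o['tcp_rot'],4).tolist())
ims={n:ctrl.snapshot(n)[:,:,::-1] for n in("scene","top")}
for n,i in ims.items(): cv2.imwrite(f"pics/{n}9.png",i)
a=np.radians(-2.45); ex=np.array([np.cos(a),np.sin(a),0]); ey=np.array([-ex[1],ex[0],0]); C=np.array([.6316,.0936,.018])
def ang(n,img,p,q,z,r=3):
    e=edge(img[:,:,2].astype(np.float32),proj(n,p)[0],proj(n,q)[0],r); X=ray(n,[e[0]-e[1]*15,e[0]+e[1]*15],z); d=X[1]-X[0]; return round(float((np.degrees(np.arctan2(d[1],d[0]))+45)%90-45),2),round(float(e[2]),2)
W=lambda x,y,z:C+x*ex+y*ey+np.array([0,0,z])
z=.053
for n in ims:
    print(n,"block back edge yaw",ang(n,ims[n],W(-.01,.06,.035),W(-.15,.06,.035),z),"front",ang(n,ims[n],W(-.01,0,.035),W(-.15,0,.035),z),"free end",ang(n,ims[n],W(-.155,.002,.035),W(-.155,.058,.035),z,2),"fence top",ang(n,ims[n],W(0,-.19,.036),W(0,.09,.036),.054),"fence back",ang(n,ims[n],W(.025,-.19,.036),W(.025,.09,.036),.054))
# leave-alone check: rough scene difference from the first picture near the bystanders
t0=cv2.imread("pics/scene0.png"); s=ims["scene"]
for nm,(u,v) in dict(tube=(232,283),tin=(287,307),stage=(182,241),magn=(148,186),mallet=(333,270)).items():
    A=t0[v-18:v+19,u-18:u+19]; r=cv2.matchTemplate(s[v-26:v+27,u-26:u+27],A,cv2.TM_CCOEFF_NORMED); m=np.unravel_index(r.argmax(),r.shape); print(nm,"shift px",m[1]-8,m[0]-8,round(float(r.max()),3))
```

```text
[-3.75  2.35 -0.23] [-11.7 -20.7  11.5] [0.55454397 0.02425685 0.02223733] [[-0.6796, 0.7336, 0.0012], [0.7336, 0.6796, -0.0024], [-0.0026, -0.0007, -1.0]]
scene block back edge yaw (-3.26, 0.27) front (1.71, 0.43) free end (-2.75, 0.1) fence top (-0.91, 0.52) fence back (-2.46, 0.17)
top block back edge yaw (-2.69, 0.19) front (-1.02, 1.02) free end (-1.36, 0.69) fence top (-3.01, 0.84) fence back (-2.7, 0.53)
tube shift px 0 0 0.996
tin shift px 0 0 0.996
stage shift px 0 0 0.988
magn shift px 0 0 0.993
mallet shift px 1 0 0.989
```

>>> move_arm(rows=[[-0.0035,0.0035,0,0,0,0,1],[0,0,0,0,0,0,1],[0,0,0,0,0,0,1],[0,0,0,0,0,0,1],[0,0,0,0,0,0,1],[0,0,0,0,0,0,1],[0,0,0,0,0,0,1],[0,0,0,0,0,0,1]])

```text
time: 30.7
ee_pos: [0.5545, 0.0243, 0.0222]
tcp_rot: [[-0.68, 0.734, -0.001], [0.734, 0.68, -0.002], [-0.001, -0.003, -1.0]]
force: [-16.5, -20.8, 13.2]
width: 0.0135
grip_force: 60.0
```

```bash
python3 -c "
from plant import ctrl;import numpy as np
o=ctrl.get_obs();print(o['ft_torque'],o['force'],o['ee_pos'],np.round(o['tcp_rot'],4).tolist())"
```

```text
[-3.70966406  2.93716447 -0.22910189] [-16.54263564 -20.77084533  13.22966857] [0.55454932 0.02428823 0.02222973] [[-0.6797, 0.7335, -0.0013], [0.7335, 0.6797, -0.0023], [-0.0008, -0.0026, -1.0]]
```

The extra 5 N in x changed the yaw moment by nothing and moved nothing, so the leg bears flat along the fence. The block is seated, the peg is flush, the mallet is standing, and the bystanders haven't moved. Handing in.

```bash
python3 -c "
from plant import ctrl
print(ctrl.sign_off())"
```

```text
the job is handed in; nothing more can be done
None
```

The job is handed in at about 31 s: the peg is flush and the mallet stands back on the desk. The square is still gripped and pressed flat into the corner (about 16 N on the fence, 21 N on the block side), with the block square as near as the images show.

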